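# Key and seat the base plate of a round pedal

### The job

The clear round base plate lies loose in the back of the face-down pedal shell, turned the wrong way. Turn it with a fingertip, pushing sideways against its rubber feet, until the notch in its edge is over the locating pin, then press it down until it sits fully home and level on its ledge. Do not pinch the feet or lift the plate, and leave the other things on the mat where they are.

Things in the scene. Friction and masses are not known exactly. Their poses are not given: they have to be found in the camera images.
- shell: Round dark grey pedal shell, 170 mm in diameter, face down in a round plywood cradle (196 mm in diameter, 30 mm high) screwed to the bench; it does not move. Origin on the shell's axis at the cradle's underside, 3 mm above the bench top. z up; towards +x lie the locating pin and, outside the wall, a 10 mm deep cast boss. The open back faces up: rim top at z = 75 mm, round recess of 76 mm radius.
- ledge_centre (a point): On the shell's axis, at the height (65 mm above the shell's origin) of the recess's ledge, on which the plate must end. Three sprung steel tongues in the recess wall hold the plate about 5 mm above it, level and centred; it turns on them with under 1 N at a foot. About 8 N at its centre pushes it down past them; they then grip its edge and it stays down.
- pin_top (a point): Top of the round-nosed steel locating pin, 10 mm in diameter, 4 mm high above the ledge, 70 mm from the shell's axis. Before pressing, the plate's underside passes about 1 mm above it, so the plate turns freely. Unless the notch is over it, the pin stops the plate from going down.
- backplate: Loose clear acrylic disc with a bright edge, 150 mm in diameter, 5 mm thick, 120 g, in the recess. Origin: centre of its underside; z up. Towards +x it has one open notch in its edge (20 mm wide at the mouth, 15 mm at the bottom, 13 mm deep). It starts at least 30 degrees off, to either side, and may be turned either way without a stop; the notch clears the pin within 3 degrees.
- plate_top (a point): Centre of the plate's top face, bare, the place to press. At the start it is level with the shell's rim (75 mm above the shell's origin); seated, 5 mm below the rim. A blank white paper label, 16 x 36 mm, is stuck on this face next to the notch, its middle 48 mm from here.
- notch (a point): Middle of the notch, at the height of the plate's top face, 70 mm from the plate's centre: it must come to stand over the pin.
- foot_back (a point): Centre of the top of a round black rubber foot, 18 mm in diameter and 10 mm high, fixed on the plate 52 mm from its centre, opposite the notch. The free space between neighbouring feet is 72 mm.
- foot_left (a point): Same, for the foot 60 degrees counter-clockwise (from above) from the notch.
- foot_right (a point): Same, for the foot 60 degrees clockwise (from above) from the notch.
- amp_cube: Small grey plastic practice amplifier, 75 x 75 x 78 mm, 89 mm high with its handle, loose on the mat. Origin: centre of its underside. Not to be disturbed.
- jack_wrench: Jack nut wrench with a yellow handle (95 x 26 x 26 mm, towards its -x) and a thin steel shaft with a socket (towards +x, 94 mm), loose on the mat. Origin: under the joint of handle and shaft. Not to be disturbed.
- bezel0: Chrome LED bezel, 16 mm in diameter, 16 mm high, standing on its flange on the mat. Origin: centre of its underside. Not to be disturbed.
- bezel1: A second chrome LED bezel like the first. Not to be disturbed.
Not all that is in view belongs to the job. There is more than one size of the backplate; the one meant has the size given above.

How it is judged:
By the outcome, as a careful person would: the job done as asked, in the order asked, and still so for the second after the job is handed in, with the robot touching nothing.
It also fails if it takes over 72 s, if anything falls off the work surface, if the arm or the gripper's body presses on something with over 40 N, if the wrist force passes 120 N, or if a joint passes its speed limit or range.

### The arm

A 7-joint arm with a two-finger parallel gripper is mounted at the origin on the work surface. World frame = base frame: x ahead of the robot, y to its left, z up, the work surface at z = 0. Lengths are in m, angles in rad, forces in N, time in s.
With the tool pointing down it reaches from about 0.4 to 0.9 m from the base axis. Payload 5.5 kg.
Tool frame: the origin (TCP) lies between the finger pads; the fingertips stand 22 mm ahead of it and the grasp point (between the pads) lies 3 mm ahead of it (r.nose_length is the distance from the TCP to the fingertips, in m); z points along the fingers, y is the line along which they close (so a half turn about z gives the same grasp; the last joint's range is limited). The gripper opens to 92 mm and grips with 3 to 60 N. Pads are 19 mm wide; open, the fingers measure 130 mm over their backs; the gripper's body (75 mm by 190 mm) begins 47 mm behind the grasp point.
Start: joints at [-0.935, 0.501, -0.427, 1.55, 0.221, 1.138, -0.21], TCP at [0.237, 0.605, 0.249] pointing down, gripper open.
Joint ranges: [-2.88, 2.88], [-0.31, 2.03], [-1.54, 1.56], [0.2, 2.42], [-1.41, 4.55], [0.19, 2.02], [-2.57, 2.57]. Speed limits (rad/s): [2.57, 2.57, 3.14, 3.14, 3.14, 3.14, 3.14].

### API

Orientations are given as [roll, pitch, yaw] about the fixed x, y, z axes, in that order (R = Rz(yaw) Ry(pitch) Rx(roll)).
In Python, from rig import monitor, optics, hand_in, r gives the robot as it stands. The module is installed in compiled form; this text tells all that it offers.
- The arm moves only by the shell command python3 -m pendant 'ROWS' [FORCE]. ROWS is JSON, a list of rows, each a list of 7 numbers: the shift along the tool's x, y, z in m, then the turn, a rotation vector about the tool's x, y, z in rad, then the opening in per cent of the stroke, from 0 (shut) to 100 (fully open). In form: [[x, y, z, rx, ry, rz, fingers], ...]. A call has 1 to 12 rows; each row shifts and turns the commanded pose from where the row before left it, along the tool's axes as they then stand; what a row does not reach is not made up. A row lasts 1/10 s, in which the tool goes at most 50 mm and 8.59 degrees, less where a joint would pass 70% of its speed; a pose out of reach is approached as far as the arm can. A call is refused whole if a number of a shift passes 0.05 or a number of a turn 0.15, either way. A call with a gripper value outside its range is refused whole. The fingers move at their own pace and stop on an object; FORCE is the grip in N (left out, the last holds). Time passes only in rows, so rows that do not move let the fingers close. It gives the time, the measured TCP pose, the force, the opening and the grip force at its end, in the units of the state.
- monitor.get_state(): the state, without advancing time (a new reading comes with each control period).
- optics.snapshot(name): name is "scene" or "top"; returns a dict with "img" (384x512x3 uint8, blue, green, red), "depth" (384x512 float32, m along the optical axis (not along the pixel's ray), 0 where there is no reading), "K" (3x3 intrinsics, pixels), "dist_coeffs" ([k1, k2, p1, p2, k3] as OpenCV has them; the pictures are not rectified), "rvec" (rotation vector, rad) and "tvec" (3), from world to camera coordinates, as OpenCV has them. Camera axes: x right, y down, z forward; pixel columns grow to the right and rows downward; lengths in m; the calibration is good to about 2 mm. A picture is of the moment at which its call begins.
- hand_in(): hands the job in; it is judged then, once.
The state is a dict: "clock": time; "qpos": joint angles; "joint_vel": joint speeds; "joint_efforts": joint torques, N m; "tcp_pos": TCP position; "orientation": TCP orientation; "contact_force": force on the tool from outside, world axes, zero at the start; "wrist_torque": the same for the moment, N m; "finger_gap": finger opening in m; "grasp_force": force on a finger pad.
Only numpy, scipy, OpenCV 4.12 (cv2) and the standard library are available. Lean on these libraries where they do the work, as an engineer would, in place of code of your own. Each camera call takes 0.05 s, during which the arm holds its last target. There are 200 camera calls.

## Working session

There is one attempt and no reset: what is moved stays moved. The work goes in short steps, Python scripts to look and compute and a shell command to move; the robot and the scene stay as the last step left them, time stands still between calls to the robot, and variables do not carry over. Pictures are saved under pics/ and viewed, at most 10 in all, crops included, and the job is handed in when it is done.

```bash
mkdir -p pics
cat > h.py <<'E'
import numpy as np, cv2, pickle
from rig import monitor, optics, r
def snap(n,save=None):
    s=optics.snapshot(n)
    if save: cv2.imwrite(f'pics/{save}.png',s['img'])
    return s
def ray(s,px):
    R=cv2.Rodrigues(np.array(s['rvec'],float))[0]; t=np.array(s['tvec'],float).ravel()
    u=cv2.undistortPoints(np.array(px,float).reshape(-1,1,2),np.array(s['K']),np.array(s['dist_coeffs'])).reshape(-1,2)
    d=np.c_[u,np.ones(len(u))]@R
    return -R.T@t,d
def onz(s,px,z):
    c,d=ray(s,px); return c+d*((z-c[2])/d[:,2])[:,None]
def proj(s,P):
    return cv2.projectPoints(np.array(P,float).reshape(-1,1,3),np.array(s['rvec']),np.array(s['tvec']),np.array(s['K']),np.array(s['dist_coeffs']))[0].reshape(-1,2)
E
python3 - <<'E'
from h import *
a=snap('scene','s0');b=snap('top','t0')
cv2.imwrite('pics/both0.png',cv2.resize(np.vstack([a['img'],b['img']]),None,fx=.78,fy=.78))
for s in(a,b): print(ray(s,[[256,192]]))
st=monitor.get_state();print(st['clock'],st['tcp_pos'],st['orientation'],st['contact_force'],r.nose_length)
E
```

```text
(array([1.30012152, 0.39671542, 0.75407162]), array([[-0.6641113 , -0.36264936, -0.65390379]]))
(array([0.51192144, 0.02018828, 0.95119762]), array([[ 0.13459158, -0.04294949, -0.99021418]]))
0.1 [0.23657604 0.604789   0.24778698] [-3.13984609e+00 -7.15223218e-05  2.76880312e+00] [-0.18321275 -0.9231049   0.71285552] 0.022
```

View pics/both0.png

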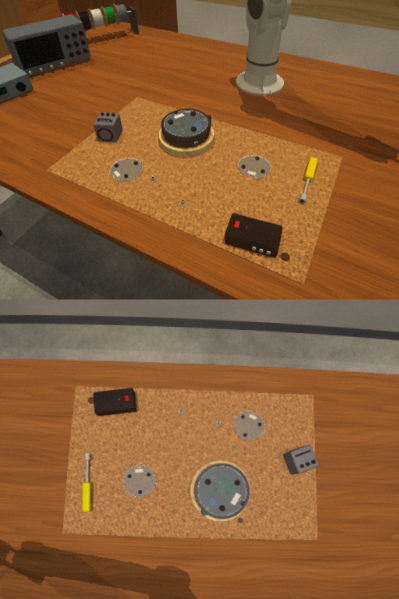

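The top view shows three clear discs: one in the shell at about (282,244), and smaller ones on the mat at about (179,232) and (319,161). The one in the shell is the target, so I'll check it in a close crop.

Run:
```python
from h import *
a=snap('scene');b=snap('top')
pickle.dump((a,b),open('ab.pkl','wb'))
c=cv2.resize(b['img'][195:295,225:345],None,fx=5,fy=5,interpolation=cv2.INTER_CUBIC)
d=cv2.resize(a['img'][130:205,195:285],None,fx=4,fy=4,interpolation=cv2.INTER_CUBIC)
o=np.zeros((500+0,600,3),np.uint8);o[:]=c;cv2.imwrite('pics/c1.png',o)
# px for dark feet / white label
g=b['img'].astype(int);
w=(g.min(2)>150).astype(np.uint8);w[:195]=0;w[295:]=0;w[:,:225]=0;w[:,345:]=0
n,l,st,ce=cv2.connectedComponentsWithStats(w)
for i in range(1,n):
  if st[i,4]>15: print('white',st[i],ce[i],onz(b,[ce[i]],.078))
k=(g.max(2)<45).astype(np.uint8);k[:195]=0;k[295:]=0;k[:,:225]=0;k[:,345:]=0
n,l,st,ce=cv2.connectedComponentsWithStats(k)
for i in range(1,n):
  if st[i,4]>15: print('blk',st[i],ce[i],onz(b,[ce[i]],.088))
```

```text
white [296 248  12  15  99] [301.65656566 255.25252525] [[ 0.4821073  -0.13035298  0.078     ]]
```

View pics/c1.png

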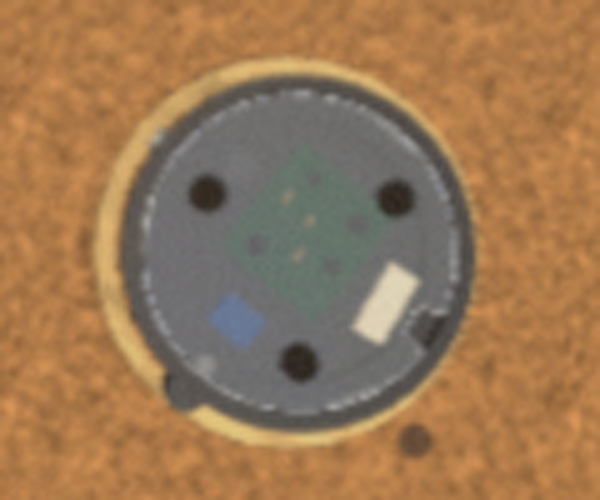

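The crop shows the plate's feet at (207,193), (396,198) and (298,362). The label is at (387,303) with the notch at (430,328). The cast boss is at (183,391), with the pin seen through the plate at (205,363).

Run:
```python
from h import *
a,b=pickle.load(open('ab.pkl','rb'))
f=lambda p:[(225+(p[0]+.5)/5-.5),195+(p[1]+.5)/5-.5]
F=np.vstack([onz(b,[f(p)],.088) for p in[(207,193),(396,198),(298,362)]])
c=F.mean(0);print('feet',F[:,:2],'c',c[:2],'rad',np.linalg.norm(F-c,axis=1),'ang',[np.degrees(np.arctan2(*(q-c)[1::-1])) for q in F])
for n,p,z in[('label',(387,303),.078),('notch',(430,328),.078),('pin',(205,363),.072),('boss',(183,391),.06)]:
  q=onz(b,[f(p)],z)[0];v=(q-c)[:2];print(n,q,np.linalg.norm(v),np.degrees(np.arctan2(v[1],v[0])))
# ring fit: rim outer dark/plywood: fit plate bright edge
print(proj(b,[c,c+[.02,0,0],c+[0,.02,0]]))
for n,p in [('amp',(303,460)),('bez',(219,423)),('bez',(181,411)),('wr',(87,480)),('box',(117,402))]:
  print(n,onz(b,[(p[0]/.78,(p[1]-299.5)/.78)],.02))
# depth check at plate/ rim/ foot heights
R=cv2.Rodrigues(b['rvec'])[0]
for p in [(300,270),(207,193),(298,362),(135,250)]:
  u,v=f(p);D=float(b['depth'][int(round(v)),int(round(u))]);C,d=ray(b,[(u,v)]);print(p,(C+d*D)[0])
```

```text
feet [[ 0.53181032 -0.04338737]
 [ 0.53188083 -0.13326014]
 [ 0.45427756 -0.08780876]] c [ 0.50598957 -0.08815209] rad [0.05167776 0.05201051 0.05171315] ang [np.float64(60.023211612704735), np.float64(-60.14489812986078), np.float64(179.61960451026872)]
label [ 0.48225029 -0.13117512  0.078     ] 0.04913790971510738 -118.88906691134036
notch [ 0.47096555 -0.15191282  0.078     ] 0.07274690630695717 -118.7801658171869
pin [ 0.45167055 -0.04540682  0.072     ] 0.06912101415944673 141.7997287182713
boss [ 0.43730749 -0.0359997   0.06      ] 0.08623862481218209 142.78949488746335
[[284.70111437 244.72967885]
 [284.83247182 236.19647034]
 [276.24706801 244.50692929]]
amp [[ 0.61300399 -0.36900921  0.02      ]]
bez [[ 0.72982885 -0.08310863  0.02      ]]
bez [[0.76688549 0.04622995 0.02      ]]
wr [[0.52562954 0.34455968 0.02      ]]
box [[0.79115663 0.26426887 0.02      ]]
(300, 270) [ 0.49677946 -0.08930089  0.07807188]
(207, 193) [ 0.53181746 -0.04341022  0.0876898 ]
(298, 362) [ 0.4539819  -0.08836268  0.08357271]
(135, 250) [ 0.50412551 -0.01041024  0.0786412 ]
```

The plate centre is at about (0.506, -0.088), with the foot circle and heights as specified. The notch is at -120° and the pin at about 142°, so the plate needs about 98° clockwise. I'll push the back foot (at +60°) from its counter-clockwise side.

```bash
python3 -m pendant '[[-0.03,-0.03,0,0,0,0,0],[-0.03,-0.03,0,0,0,0,0],[-0.03,-0.03,0,0,0,0,0],[-0.03,-0.03,0,0,0,0,0],[-0.03,-0.03,0,0,0,0,0],[-0.03,-0.03,0,0,0,0,0],[-0.03,-0.03,0,0,0,0,0],[-0.03,-0.03,0,0,0,0,0],[-0.03,-0.03,0,0,0,0,0],[-0.03,-0.03,0,0,0,0,0],[-0.03,-0.03,0,0,0,0,0],[-0.03,-0.03,0,0,0,0,0]]' 10
cat >> h.py <<'E'
def togo(x,y,z,yaw):
    s=monitor.get_state();p=s['tcp_pos'];R=cv2.Rodrigues(np.zeros(3))[0]
    from scipy.spatial.transform import Rotation as Ro
    A=Ro.from_euler('xyz',s['orientation']);B=Ro.from_euler('xyz',[np.pi,0,np.radians(yaw)])
    print('t',s['clock'],'tcp',np.round(p,4),'rpy',np.round(np.degrees(s['orientation']),1),'gap',s['finger_gap'],'F',np.round(s['contact_force'],2),'q',np.round(s['qpos'],2))
    print('shift',np.round(A.inv().apply(np.array([x,y,z])-p),4),'turn',np.round((A.inv()*B).as_rotvec(),3))
E
python3 -c "
from h import *
togo(.5095,-.030,.249,150)"
```

```text
clock: 1.4
tcp_pos: [0.4412, 0.1373, 0.2489]
orientation: [3.141, 0.0, 2.769]
contact_force: [1.2, 0.1, 0.5]
finger_gap: 0.0021
grasp_force: 0.0
t 1.4 tcp [0.4412 0.1373 0.2489] rpy [180.    0.  158.6] gap 0.0021172572049954256 F [1.21 0.11 0.46] q [-0.18  0.14 -0.2   2.01  0.03  0.99  0.81]
shift [-1.245e-01 -1.310e-01 -1.000e-04] turn [0.    0.    0.151]
```

```bash
python3 -m pendant '[[-0.03,-0.03,0,0,0,0,0],[-0.03,-0.03,0,0,0,0,0],[-0.03,-0.03,0,0,0,0,0],[-0.025,-0.03,0.02,0,0,0,0],[-0.01,-0.01,0.04,0,0,0.07,0],[0,0,0.03,0,0,0.08,0],[0,0,0.02,0,0,0,0],[0,0,0,0,0,0,0],[0,0,0,0,0,0,0]]'
python3 -c "
from h import *
togo(.5095,-.030,.1035,150)
s=snap('scene');t=snap('top')
A=cv2.resize(s['img'][90:210,180:300],None,fx=4,fy=4);B=cv2.resize(t['img'][195:295,235:335],(480,480))
cv2.imwrite('pics/p2.png',cv2.resize(np.hstack([A,B]),(800,400)))"
```

```text
clock: 2.3
tcp_pos: [0.5099, -0.0275, 0.1389]
orientation: [-3.141, -0.001, 2.619]
contact_force: [-0.9, 0.3, 0.6]
finger_gap: 0.0005
grasp_force: 0.0
t 2.3 tcp [ 0.5099 -0.0275  0.1389] rpy [-180.    -0.   150.1] gap 0.0005278477516863632 F [-0.89  0.33  0.61] q [ 0.03  0.37 -0.04  2.    0.02  0.77  1.03]
shift [-0.0009 -0.0024  0.0354] turn [-0.    -0.001  0.001]
```

View pics/p2.png

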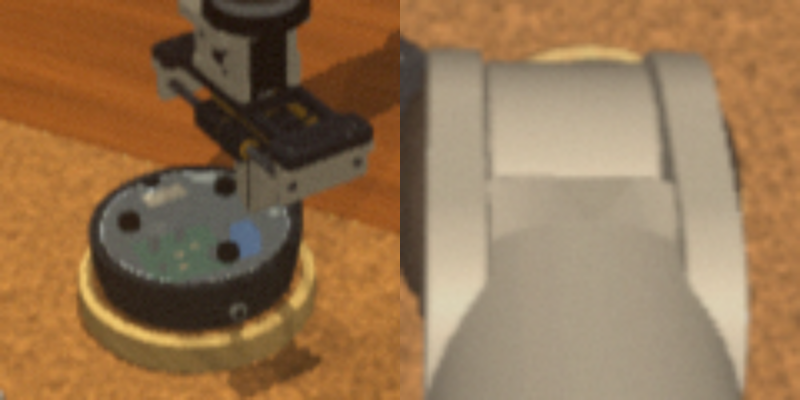

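The pushing finger is just above the spot between the feet. Now I'll descend, make contact, and start a rigid arc about the plate centre.

```bash
python3 -m pendant '[[0,-0.002,0.012,0,0,0,0],[0,0,0.012,0,0,0,0],[0,0,0.01,0,0,0,0],[0,0,0.0,0,0,0,0],[0,0,0,0,0,0,0]]'
python3 -c "
from h import *
togo(.506+.026-.0160,-.088+.045+.00925,.104,150)"
```

```text
clock: 2.9
tcp_pos: [0.5085, -0.0293, 0.1041]
orientation: [-3.141, -0.001, 2.619]
contact_force: [0.5, -0.1, 0.5]
finger_gap: 0.0006
grasp_force: 0.0
t 2.9 tcp [ 0.5085 -0.0293  0.1041] rpy [-1.800e+02 -1.000e-01  1.501e+02] gap 0.0005591245880845892 F [ 0.46 -0.11  0.5 ] q [ 0.03  0.42 -0.04  2.02  0.02  0.7   1.03]
shift [-0.0087 -0.0001  0.0001] turn [-0.001 -0.001  0.001]
```

```bash
python3 -m pendant '[[-0.004,0,0,0,0,0,0],[-0.0045,0,0,0,0,0,0],[-0.00315,0.001,0,0,0,0.06,0],[-0.00315,0.001,0,0,0,0.06,0],[-0.00315,0.001,0,0,0,0.06,0],[-0.00315,0.001,0,0,0,0.06,0],[-0.00315,0.001,0,0,0,0.06,0],[-0.00315,0.001,0,0,0,0.06,0],[-0.00315,0.001,0,0,0,0.06,0],[-0.00315,0.001,0,0,0,0.06,0],[0,0,0,0,0,0,0]]'
cat > look.py <<'E'
from h import *
import sys
# plate feet from the scene camera
s=snap('scene',sys.argv[1])
g=s['img'].astype(int);k=(g.max(2)<42).astype(np.uint8)
n,l,st,ce=cv2.connectedComponentsWithStats(k)
C=np.array([.506,-.088])
for m,z,nm in((k,.088,'foot'),((g.min(2)>125).astype(np.uint8),.078,'label')):
  n,l,st,ce=cv2.connectedComponentsWithStats(m)
  for i in range(1,n):
    if st[i,4]<12: continue
    q=onz(s,[ce[i]],z)[0][:2]-C; rr=np.hypot(*q)
    if rr<.07: print(nm,st[i,4],np.round(ce[i],1),'r',round(rr,4),'ang',round(np.degrees(np.arctan2(q[1],q[0])),1))
togo(.506,-.088,.12,90)
E
python3 look.py s3; python3 -c "
import cv2;cv2.imwrite('pics/p3.png',cv2.resize(cv2.imread('pics/s3.png')[120:210,190:290],None,fx=6,fy=6))"
```

```text
clock: 4.0
tcp_pos: [0.541, -0.0446, 0.1051]
orientation: [3.141, 0.001, 2.138]
contact_force: [0.5, -0.4, 0.4]
finger_gap: 0.0006
grasp_force: 0.1
foot 42 [248.4 155.6] r 0.0291 ang 96.0
t 4.05 tcp [ 0.5408 -0.0446  0.105 ] rpy [180.    0.  122.6] gap 0.0006668516354576875 F [ 0.53  0.68 -0.64] q [-0.03  0.47  0.08  1.95 -0.06  0.73  0.65]
shift [-0.0178 -0.0527 -0.015 ] turn [0.001 0.    0.569]
```

View pics/p3.png

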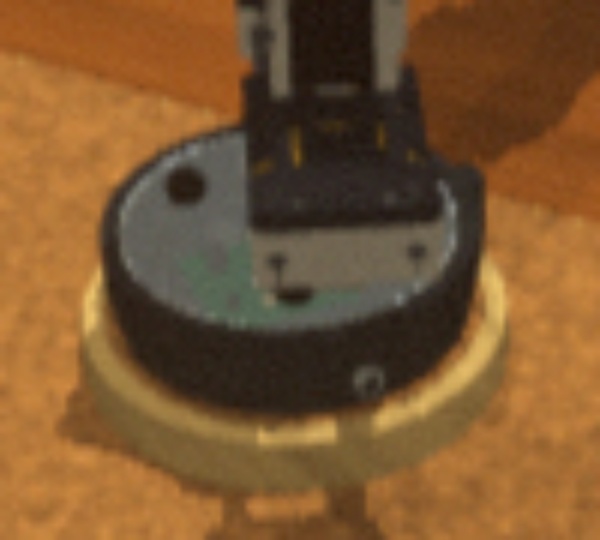

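The left foot is visible at crop (185,187), full (220.6,150.9). The pushed foot is partly hidden behind the finger at crop (293,294).

Run:
```python
from h import *
s=snap('scene')
for p in[(185,187),(293,294)]:
  q=onz(s,[(190+p[0]/6,120+p[1]/6)],.088)[0][:2]-[.506,-.088];print(np.hypot(*q),np.degrees(np.arctan2(q[1],q[0])))
```

```text
0.04846784610109173 -75.32373370355054
0.06801626486096911 30.772910569975462
```

Run:
```python
from h import *
a,b=pickle.load(open('ab.pkl','rb'))
def feet(s,lo):
  g=cv2.resize(s['img'][120:210,190:290],None,fx=6,fy=6,interpolation=cv2.INTER_CUBIC).max(2)
  n,l,st,ce=cv2.connectedComponentsWithStats((g<lo).astype(np.uint8))
  for i in range(1,n):
    if 200<st[i,4]<2500:
      q=onz(s,[((ce[i]+.5)/6-.5)+[190,120]],.088)[0][:2];d=q-[.506,-.088]
      if np.hypot(*d)<.075: print(lo,st[i,4],np.round(ce[i]),np.round(q,4),round(np.hypot(*d),4),round(np.degrees(np.arctan2(d[1],d[0])),1))
for lo in(50,60):feet(a,lo)
print()
s=snap('scene')
for lo in(40,50,60):feet(s,lo)
```

```text
50 239 [214. 144.] [ 0.4826 -0.1427] 0.0595 -113.1
50 611 [345. 156.] [ 0.4638 -0.0846] 0.0423 175.4
50 638 [174. 221.] [ 0.5411 -0.1279] 0.0531 -48.7
50 867 [350. 275.] [ 0.5408 -0.0397] 0.0595 54.2
60 429 [212. 144.] [ 0.4828 -0.1435] 0.0602 -112.7
60 913 [345. 156.] [ 0.4636 -0.0847] 0.0425 175.6
60 1018 [172. 219.] [ 0.5406 -0.129 ] 0.0536 -49.9
60 1183 [350. 274.] [ 0.5403 -0.0401] 0.059 54.4

40 743 [393. 214.] [ 0.4936 -0.0443] 0.0454 105.9
40 661 [302. 220.] [ 0.5154 -0.078 ] 0.0137 46.8
50 810 [185. 186.] [ 0.5165 -0.137 ] 0.0502 -77.9
50 332 [268. 187.] [ 0.5006 -0.1037] 0.0166 -108.9
50 261 [294. 296.] [ 0.5646 -0.0537] 0.0678 30.3
60 1041 [185. 186.] [ 0.5165 -0.1372] 0.0503 -78.0
60 399 [294. 296.] [ 0.5646 -0.0539] 0.0678 30.2
```

Allowing for the scene camera's bias (calibrated on the initial picture), the plate has turned 28°, as commanded. I'll continue for about 62° more and then look from above.

```bash
python3 -m pendant '[[-0.00315,0.001,0.001,0,0,0.06,0],[-0.00315,0.001,0,0,0,0.06,0],[-0.00315,0.001,0,0,0,0.06,0],[-0.00315,0.001,0,0,0,0.06,0],[-0.00315,0.001,0,0,0,0.06,0],[-0.00315,0.001,0,0,0,0.06,0],[-0.00315,0.001,0,0,0,0.06,0],[-0.00315,0.001,0,0,0,0.06,0],[-0.00315,0.001,0,0,0,0.06,0],[-0.00315,0.001,0,0,0,0.06,0],[0,0,0,0,0,0,0]]'
python3 -c "
from h import *
togo(.506,-.088,.12,90)"
```

```text
clock: 5.25
tcp_pos: [0.5592, -0.0707, 0.104]
orientation: [3.141, -0.001, 1.54]
contact_force: [0.8, 2.0, -0.0]
finger_gap: 0.0005
grasp_force: 0.9
t 5.25 tcp [ 0.5592 -0.0707  0.104 ] rpy [179.9  -0.   88.2] gap 0.000546127311612259 F [ 0.78  2.02 -0.02] q [-0.1   0.51  0.23  1.9  -0.17  0.75  0.19]
shift [-0.019  -0.0526 -0.0161] turn [ 0.001 -0.001 -0.031]
```

```bash
python3 -m pendant '[[-0.00315,0.001,0,0,0,0.06,0],[-0.00315,0.001,0,0,0,0.06,0],[-0.00315,0.001,0,0,0,0.06,0],[-0.00315,0.001,0,0,0,0.06,0],[-0.00315,0.001,0,0,0,0.06,0],[-0.00315,0.001,0,0,0,0.06,0],[-0.00315,0.001,0,0,0,0.06,0],[-0.00315,0.001,0,0,0,0.06,0],[-0.0016,0.0005,0,0,0,0.03,0],[0,0,0,0,0,0,0],[0.01,0,0,0,0,0,0],[0,0,-0.04,0,0,0,0]]'
python3 -c "
from h import *
togo(.50,.22,.2,56)"
```

```text
clock: 6.45
tcp_pos: [0.5611, -0.0879, 0.1389]
orientation: [-3.131, 0.005, 1.032]
contact_force: [-0.1, 1.1, -0.6]
finger_gap: 0.0004
grasp_force: 0.0
t 6.45 tcp [ 0.5611 -0.0879  0.1389] rpy [-179.4    0.3   59.1] gap 0.00038322912056555966 F [-0.09  1.12 -0.62] q [-0.19  0.48  0.38  1.86 -0.23  0.85 -0.23]
shift [ 0.2326 -0.2111 -0.06  ] turn [-0.011  0.005  0.055]
```

```bash
python3 -m pendant '[[0.03,-0.027,-0.02,0,0,0,0],[0.03,-0.027,-0.02,0,0,0,0],[0.03,-0.027,-0.02,0,0,0,0],[0.03,-0.027,0,0,0,0,0],[0.03,-0.027,0,0,0,0,0],[0.03,-0.027,0,0,0,0,0],[0.03,-0.027,0,0,0,0,0],[0.025,-0.022,0,0,0,0,0],[0,0,0,0,0,0,0]]'
python3 -c "
from h import *
togo(.50,-.088,.2,56)
t=snap('top','t4');pickle.dump(t,open('t4.pkl','wb'))
cv2.imwrite('pics/p4.png',cv2.resize(t['img'][195:295,225:345],None,fx=5,fy=5,interpolation=cv2.INTER_CUBIC))"
```

```text
clock: 7.35
tcp_pos: [0.503, 0.2265, 0.2032]
orientation: [-3.139, -0.001, 1.039]
contact_force: [0.1, 0.5, -0.3]
finger_gap: 0.0009
grasp_force: 0.0
t 7.35 tcp [0.503  0.2265 0.2032] rpy [-179.8   -0.    59.6] gap 0.0009081185911414977 F [ 0.07  0.45 -0.35] q [-0.72  0.35  0.3   1.86 -0.13  0.94 -0.89]
shift [-0.2727  0.1568  0.0026] turn [-0.003 -0.     0.062]
```

View pics/p4.png

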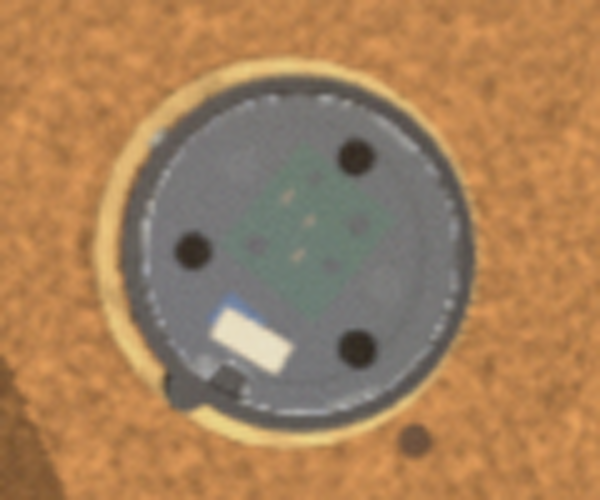

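The feet are at (356,157), (193,250) and (357,349). The notch is at (227,380), just short of the pin at (205,363). I'll measure what turn is left.

Run:
```python
from h import *
b=pickle.load(open('t4.pkl','rb'));a,b0=pickle.load(open('ab.pkl','rb'))
cz=lambda s:cv2.resize(s['img'][195:295,225:345],None,fx=5,fy=5,interpolation=cv2.INTER_CUBIC)
def feet(s):
  n,l,st,ce=cv2.connectedComponentsWithStats((cz(s).max(2)<60).astype(np.uint8));o=[]
  for i in range(1,n):
    if 400<st[i,4]<2500:
      q=onz(s,[(ce[i]+.5)/5-.5+[225,195]],.088)[0][:2]
      if abs(np.hypot(*(q-[.506,-.088]))-.052)<.005:o.append(q)
  o=np.array(o);c=o.mean(0);d=o-c;print(np.round(o,4),c,np.degrees(np.arctan2(d[:,1],d[:,0])));return c
c=feet(b);feet(b0)
for p,z in[((205,363),.072),((227,380),.073),((183,391),.06),((183,391),.07)]:
  q=onz(b,[(np.array(p)+.5)/5-.5+[225,195]],z)[0][:2]-c;print(p,np.hypot(*q),np.degrees(np.arctan2(q[1],q[0])))
g=cv2.resize(cz(b)[310:430,130:290],None,fx=5,fy=5,interpolation=cv2.INTER_CUBIC);g=cv2.convertScaleAbs(g,alpha=1.7,beta=-40)
g0=cv2.resize(cz(b0)[310:430,130:290],None,fx=5,fy=5,interpolation=cv2.INTER_CUBIC);g0=cv2.convertScaleAbs(g0,alpha=1.7,beta=-40)
cv2.imwrite('pics/p5.png',cv2.resize(np.hstack([g0,g]),(800,300)))
```

```text
[[ 0.5501 -0.1136]
 [ 0.5043 -0.0371]
 [ 0.461  -0.1158]] [ 0.50513174 -0.08881599] [ -28.81670556   90.96300219 -148.57579249]
[[ 0.5314 -0.0434]
 [ 0.5314 -0.133 ]
 [ 0.4541 -0.0884]] [ 0.50561272 -0.08826053] [  60.15303786  -60.00955175 -179.83678877]
(205, 363) 0.06886548506165195 140.92425005524782
(227, 380) 0.06935536488124995 151.74110471007108
(183, 391) 0.08596330251949792 142.09129522199166
(183, 391) 0.08569607606487836 141.41477020687358
```

View pics/p5.png

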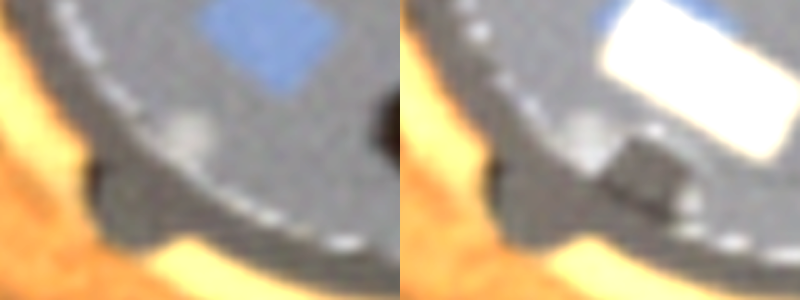

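The notch is at 151.2° and the pin at about 141.6°, so 9.7° clockwise remains. I'll go back behind the same foot.

```bash
python3 -c "
from h import *
togo(.566,-.0902,.14,59)"
python3 -m pendant '[[-0.03,0.027,0,0,0,0,0],[-0.03,0.027,0,0,0,0,0],[-0.03,0.027,0,0,0,0,0],[-0.03,0.027,0,0,0,0,0],[-0.03,0.027,0,0,0,0,0],[-0.03,0.027,0.02,0,0,0,0],[-0.03,0.027,0.02,0,0,0,0],[-0.025,0.022,0.02,0,0,0,0],[0,0,0,0,0,0,0],[0,0,0,0,0,0,0]]'
python3 -c "
from h import *
togo(.566,-.0902,.104,59)"
```

```text
t 7.4 tcp [0.504  0.2231 0.2032] rpy [-1.799e+02  1.000e-01  5.940e+01] gap 0.00046410080572866885 F [ 0.76 -1.15 -0.13] q [-0.71  0.35  0.31  1.87 -0.13  0.94 -0.88]
shift [-0.2379  0.2131  0.0631] turn [-0.001  0.001  0.006]
clock: 8.4
tcp_pos: [0.5639, -0.0925, 0.1429]
orientation: [-3.14, 0.002, 1.025]
contact_force: [0.3, 1.3, -0.6]
finger_gap: 0.0004
grasp_force: 0.0
t 8.4 tcp [ 0.5639 -0.0925  0.1429] rpy [-1.799e+02  1.000e-01  5.870e+01] gap 0.0003915512319428947 F [ 0.35  1.31 -0.64] q [-0.19  0.48  0.39  1.86 -0.24  0.85 -0.23]
shift [0.0032 0.0007 0.0389] turn [-0.002  0.002 -0.004]
```

```bash
python3 -m pendant '[[0.003,0.0005,0,0,0,0,0],[0,0,0.013,0,0,0,0],[0,0,0.013,0,0,0,0],[0,0,0.012,0,0,0,0],[0,0,0,0,0,0,0],[-0.005,0,0,0,0,0,0],[-0.005,0,0,0,0,0,0],[0,0,0,0,0,0,0]]'
python3 -c "
from h import *
togo(.506,-.088,.104,49.3)"
```

```text
clock: 9.2
tcp_pos: [0.5618, -0.0981, 0.1062]
orientation: [3.141, 0.0, 1.027]
contact_force: [-0.1, 0.1, -0.4]
finger_gap: 0.0006
grasp_force: 0.0
t 9.2 tcp [ 0.5618 -0.0981  0.1062] rpy [180.    0.   58.8] gap 0.0005863666393004912 F [-0.09  0.1  -0.38] q [-0.16  0.53  0.37  1.89 -0.27  0.77 -0.19]
shift [-0.0202 -0.053   0.0022] turn [0.001 0.    0.167]
```

```bash
python3 -m pendant '[[-0.001,0,0.0015,0,0,0,0],[-0.00297,0.001,0,0,0,0.056,0],[-0.00297,0.001,0,0,0,0.056,0],[-0.00297,0.001,0,0,0,0.055,0],[0,0,0,0,0,0,0],[0,0,0,0,0,0,0]]'
python3 -c "
from h import *
togo(.506,-.088,.104,49.3)"
python3 -m pendant '[[0.01,0,0,0,0,0,0],[0,0,-0.04,0,0,0,0],[0.03,-0.02,-0.02,0,0,0,0],[0.03,-0.02,-0.02,0,0,0,0],[0.03,-0.02,-0.02,0,0,0,0],[0.03,-0.02,0,0,0,0,0],[0.03,-0.02,0,0,0,0,0],[0.03,-0.02,0,0,0,0,0],[0.03,-0.02,0,0,0,0,0],[0.03,-0.02,0,0,0,0,0],[0,0,0,0,0,0,0]]'
cat > ang.py <<'E'
from h import *
import sys
b=snap('top')
cz=cv2.resize(b['img'][195:295,225:345],None,fx=5,fy=5,interpolation=cv2.INTER_CUBIC)
cv2.imwrite(f'pics/{sys.argv[1]}.png',cz)
n,l,st,ce=cv2.connectedComponentsWithStats((cz.max(2)<60).astype(np.uint8));o=[]
for i in range(1,n):
  if 400<st[i,4]<2500:
    q=onz(b,[(ce[i]+.5)/5-.5+[225,195]],.088)[0][:2]
    if abs(np.hypot(*(q-[.506,-.088]))-.052)<.005:o.append(q)
o=np.array(o);c=o.mean(0);d=o-c;print(c,np.degrees(np.arctan2(d[:,1],d[:,0])))
togo(.5055,-.0885,.14,49.3)
E
python3 ang.py p6
```

```text
clock: 9.8
tcp_pos: [0.5593, -0.1064, 0.1044]
orientation: [3.141, -0.0, 0.863]
contact_force: [-0.2, 0.3, -0.9]
finger_gap: 0.0002
grasp_force: 0.3
t 9.8 tcp [ 0.5593 -0.1064  0.1044] rpy [180.   -0.   49.5] gap 0.00023956844822691105 F [-0.17  0.26 -0.9 ] q [-0.18  0.54  0.41  1.89 -0.3   0.77 -0.31]
shift [-0.0207 -0.0525  0.0004] turn [ 0.    -0.     0.003]
clock: 10.9
tcp_pos: [0.5994, 0.1964, 0.2037]
orientation: [-3.138, -0.003, 0.872]
contact_force: [-1.0, 1.2, -0.7]
finger_gap: 0.0006
grasp_force: 0.0
[ 0.50551406 -0.08905047] [ -36.73151157   83.25049082 -156.74802536]
t 10.95 tcp [0.5995 0.1925 0.2036] rpy [-179.9   -0.    49.8] gap 0.00014412653710457616 F [-0.92 -0.45 -0.51] q [-0.64  0.5   0.39  1.67 -0.22  1.02 -0.88]
shift [-0.2754  0.1097  0.0633] turn [-0.002 -0.     0.009]
```

View pics/p6.png

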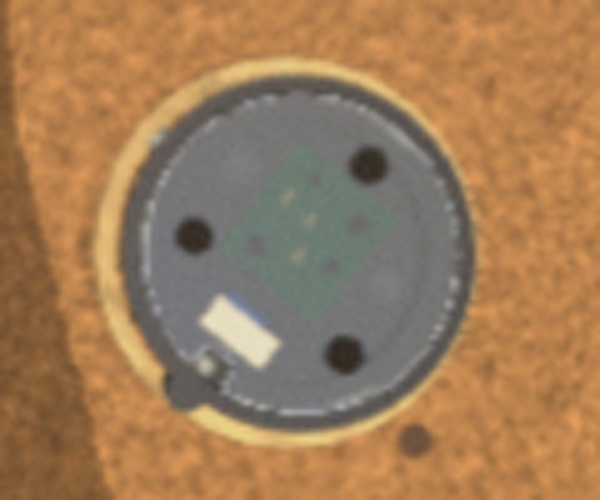

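The notch is at 143.2° and the bright pin at crop (207,366) is about 141.3°. I'll nudge another 2°.

```bash
python3 -c "
from h import *
togo(.5654,-.1008,.14,47.5)"
python3 -m pendant '[[-0.03,0.02,0,0,0,0,0],[-0.03,0.02,0,0,0,0,0],[-0.03,0.02,0,0,0,0,0],[-0.03,0.02,0,0,0,0,0],[-0.03,0.02,0,0,0,0,0],[-0.03,0.02,0.02,0,0,0,0],[-0.03,0.02,0.02,0,0,0.02,0],[-0.025,0.02,0.02,0,0,0.02,0],[0,0,0,0,0,0,0],[0,0,0,0,0,0,0]]'
python3 -c "
from h import *
togo(.5654,-.1008,.1045,47.5)"
```

```text
t 10.95 tcp [0.5995 0.1925 0.2036] rpy [-179.9   -0.    49.8] gap 0.00014412653710457616 F [-0.92 -0.45 -0.51] q [-0.64  0.5   0.39  1.67 -0.22  1.02 -0.88]
shift [-0.2461  0.1634  0.0633] turn [-0.002 -0.     0.04 ]
clock: 11.95
tcp_pos: [0.5672, -0.0967, 0.1438]
orientation: [-3.141, 0.001, 0.819]
contact_force: [0.3, 0.0, 0.1]
finger_gap: 0.0005
grasp_force: 0.0
t 11.95 tcp [ 0.5672 -0.0967  0.1438] rpy [-1.799e+02  1.000e-01  4.690e+01] gap 0.0004758346196349815 F [0.29 0.   0.06] q [-0.23  0.49  0.45  1.85 -0.28  0.86 -0.39]
shift [-0.0042  0.0015  0.0393] turn [-0.001  0.001 -0.01 ]
```

Descend 4 mm further back than the approach point, then push in gradually.

```bash
python3 -m pendant '[[0,0.001,0.013,0,0,0,0],[0,0,0.013,0,0,0,0],[0,0,0.013,0,0,0,0],[0,0,0,0,0,0,0],[-0.004,0,0,0,0,0,0],[-0.004,0,0,0,0,0,0],[-0.003,0,0,0,0,0,0],[0,0,0,0,0,0,0]]'
python3 -c "
from h import *
togo(.5586,-.1082,.1045,47.5)"
```

```text
clock: 12.75
tcp_pos: [0.5612, -0.1047, 0.1057]
orientation: [3.141, -0.0, 0.821]
contact_force: [0.5, -0.6, -0.3]
finger_gap: 0.0008
grasp_force: 0.0
t 12.75 tcp [ 0.5612 -0.1047  0.1057] rpy [180.  -0.  47.] gap 0.0008015555327135599 F [ 0.51 -0.63 -0.28] q [-0.19  0.54  0.43  1.89 -0.31  0.78 -0.35]
shift [-0.0043  0.0005  0.0012] turn [ 0.001 -0.    -0.008]
```

```bash
python3 -m pendant '[[-0.002,0,0.001,0,0,0,0],[-0.0025,0,0,0,0,0,0],[0,0,0,0,0,0,0],[0,0,0,0,0,0,0],[0.01,0,0,0,0,0,0],[0,0,-0.04,0,0,0,0],[0.03,-0.02,-0.02,0,0,0,0],[0.03,-0.02,-0.02,0,0,0,0],[0.03,-0.02,-0.02,0,0,0,0],[0.03,-0.02,0,0,0,0,0],[0.03,-0.02,0,0,0,0,0],[0.03,-0.02,0,0,0,0,0]]'
python3 -m pendant '[[0.03,-0.02,0,0,0,0,0],[0.03,-0.02,0,0,0,0,0],[0,0,0,0,0,0,0]]'
python3 ang.py p7
```

```text
clock: 13.95
tcp_pos: [0.6, 0.1163, 0.2046]
orientation: [-3.142, -0.001, 0.823]
contact_force: [0.0, 0.3, 0.3]
finger_gap: 0.0005
grasp_force: 0.0
clock: 14.25
tcp_pos: [0.6107, 0.1941, 0.2036]
orientation: [-3.138, -0.003, 0.832]
contact_force: [-1.0, 0.7, -0.6]
finger_gap: 0.0004
grasp_force: 0.0
[ 0.50509256 -0.08873472] [ -38.26888737   81.72309459 -158.14423434]
t 14.3 tcp [0.6107 0.1902 0.2036] rpy [-179.9   -0.    47.5] gap 0.0003529071118068548 F [ 0.24 -0.27 -0.49] q [-0.64  0.52  0.41  1.64 -0.23  1.03 -0.9 ]
shift [-0.2765  0.1109  0.0633] turn [-0.002 -0.001 -0.032]
```

View pics/p7.png

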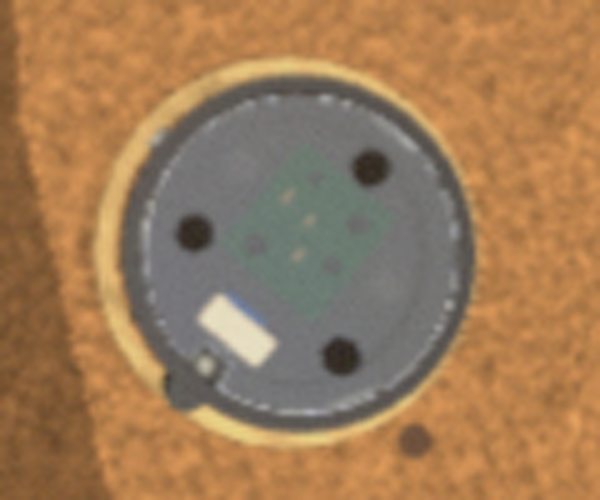

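The pin at (206,364) now stands in the notch, with the notch at 141.8° and the pin at about 141.5°. I'll go over the centre and press.

```bash
python3 -m pendant '[[-0.03,0.012,0,0,0,0,0],[-0.03,0.012,0,0,0,0,0],[-0.03,0.012,0,0,0,0,0],[-0.03,0.012,0,0,0,0,0],[-0.03,0.012,0,0,0,0,0],[-0.03,0.012,0,0,0,0,0],[-0.03,0.012,0,0,0,0,0],[-0.03,0.012,0.02,0,0,0,0],[-0.03,0.012,0.02,0,0,0,0],[-0.005,0.003,0.02,0,0,0,0],[0,0,0,0,0,0,0]]'
python3 -c "
from h import *
togo(.5053,-.0886,.103,47.5)"
```

```text
clock: 15.4
tcp_pos: [0.5025, -0.0943, 0.1423]
orientation: [-3.138, 0.004, 0.817]
contact_force: [0.3, 0.3, -0.3]
finger_gap: -0.0001
grasp_force: 0.0
t 15.4 tcp [ 0.5025 -0.0943  0.1423] rpy [-179.8    0.2   46.8] gap -9.47414816895838e-05 F [ 0.26  0.29 -0.33] q [-0.27  0.4   0.48  2.01 -0.25  0.8  -0.39]
shift [ 0.0062 -0.0017  0.0392] turn [-0.003  0.004 -0.012]
```

```bash
python3 -m pendant '[[0.006,-0.0015,0,0,0,0,0],[0,0,0.013,-0.003,0.004,0,0],[0,0,0.013,0,0,0,0],[0,0,0.010,0,0,0,0],[0,0,0,0,0,0,0],[0,0,0.002,0,0,0,0],[0,0,0.002,0,0,0,0],[0,0,0,0,0,0,0]]'
python3 -c "
from h import *
togo(.5053,-.0886,.095,47.5)"
```

```text
clock: 16.2
tcp_pos: [0.5086, -0.0867, 0.1043]
orientation: [3.138, -0.004, 0.822]
contact_force: [0.4, -0.8, 1.0]
finger_gap: 0.0001
grasp_force: 0.0
t 16.2 tcp [ 0.5086 -0.0867  0.1043] rpy [179.8  -0.2  47.1] gap 0.0001499697352139172 F [ 0.43 -0.76  0.96] q [-0.25  0.46  0.45  2.03 -0.3   0.71 -0.36]
shift [-0.0037 -0.0011  0.0093] turn [ 0.003 -0.004 -0.007]
```

```bash
python3 -m pendant '[[-0.0035,-0.001,0,0.003,-0.004,0,0],[0,0,0.002,0,0,0,0],[0,0,0.002,0,0,0,0],[0,0,0.001,0,0,0,0],[0,0,0,0,0,0,0]]'
python3 -m pendant '[[0,0,0.001,0,0,0,0],[0,0,0.001,0,0,0,0],[0,0,0,0,0,0,0]]'
python3 -m pendant '[[0,0,0.001,0,0,0,0],[0,0,0.001,0,0,0,0],[0,0,0,0,0,0,0]]'
python3 -m pendant '[[0,0,0.001,0,0,0,0],[0,0,0.001,0,0,0,0],[0,0,0,0,0,0,0]]'
```

```text
clock: 16.7
tcp_pos: [0.5057, -0.0886, 0.0994]
orientation: [3.141, -0.0, 0.822]
contact_force: [0.3, 0.1, 1.8]
finger_gap: 0.0004
grasp_force: 1.1
clock: 17.0
tcp_pos: [0.5062, -0.0887, 0.0978]
orientation: [3.14, -0.001, 0.822]
contact_force: [-0.1, -0.3, 5.3]
finger_gap: 0.0008
grasp_force: 2.7
clock: 17.3
tcp_pos: [0.5064, -0.0887, 0.0962]
orientation: [3.14, -0.002, 0.822]
contact_force: [-1.1, 0.1, 9.0]
finger_gap: 0.0006
grasp_force: 4.8
clock: 17.6
tcp_pos: [0.5064, -0.0887, 0.0952]
orientation: [3.141, -0.002, 0.822]
contact_force: [-5.4, 0.6, 21.7]
finger_gap: 0.0
grasp_force: 10.7
```

The height is near 95 mm and contact has turned stiff, which fits a seated plate. One more small press, then I'll lift and look.

```bash
python3 -m pendant '[[0,0,0.0005,0,0,0,0],[0,0,0,0,0,0,0]]'
python3 -m pendant '[[0,0,-0.01,0,0,0,0],[0,0,-0.03,0,0,0,0],[0,0,-0.03,0,0,0,0],[0.03,-0.015,-0.03,0,0,0,0],[0.03,-0.015,0,0,0,0,0],[0.03,-0.015,0,0,0,0,0],[0.03,-0.015,0,0,0,0,0],[0.03,-0.015,0,0,0,0,0],[0.03,-0.015,0,0,0,0,0],[0.03,-0.015,0,0,0,0,0],[0.03,-0.015,0,0,0,0,0],[0.03,-0.015,0,0,0,0,0]]'
python3 ang.py p8
python3 - <<'E'
from h import *
C=np.array([.5055,-.0886])
def dep(b):
  out=[]
  for a in range(0,360,30):
    v=[]
    for rr in(.03,.035,.06,.064):
      P=[C[0]+rr*np.cos(np.radians(a)),C[1]+rr*np.sin(np.radians(a)),.075];u=np.round(proj(b,[P])[0]).astype(int)
      D=b['depth'][u[1],u[0]];c,d=ray(b,[u]);v.append((c+d*D)[0,2])
    out.append(round(float(np.median(v))*1000,1))
  return out
a0,b0=pickle.load(open('ab.pkl','rb'));s=snap('scene');b=snap('top')
print(dep(b0),np.median(dep(b0)));d=dep(b);print(d,np.median(d))
X=cv2.resize(s['img'][130:205,195:285],(480,400),interpolation=cv2.INTER_CUBIC)
cv2.imwrite('pics/p9.png',np.hstack([cv2.resize(b['img'][195:295,235:315],(320,400),interpolation=cv2.INTER_CUBIC),X]))
E
```

```text
clock: 17.8
tcp_pos: [0.5064, -0.0887, 0.0951]
orientation: [3.141, -0.002, 0.822]
contact_force: [-6.7, 0.9, 25.9]
finger_gap: 0.0004
grasp_force: 13.1
clock: 19.0
tcp_pos: [0.5902, 0.2025, 0.1923]
orientation: [-3.141, 0.001, 0.822]
contact_force: [0.6, -0.1, 0.5]
finger_gap: 0.0004
grasp_force: 0.0
[ 0.50622999 -0.08817621] [ -38.26633645   81.39270589 -158.62583665]
t 19.05 tcp [0.5908 0.2105 0.1922] rpy [-179.9   -0.2   47.5] gap 0.0004410894893928596 F [2.28 6.   0.68] q [-0.68  0.51  0.4   1.69 -0.23  0.99 -0.94]
shift [-0.2783  0.1392  0.0508] turn [-0.002 -0.004 -0.031]
[80.0, 78.1, 77.4, 78.8, 78.1, 78.1, 79.3, 77.1, 77.5, 76.0, 82.5, 77.1] 78.1
[73.0, 73.0, 73.6, 73.2, 73.4, 74.5, 73.5, 73.6, 73.2, 73.7, 72.2, 73.6] 73.45
```

View pics/p9.png

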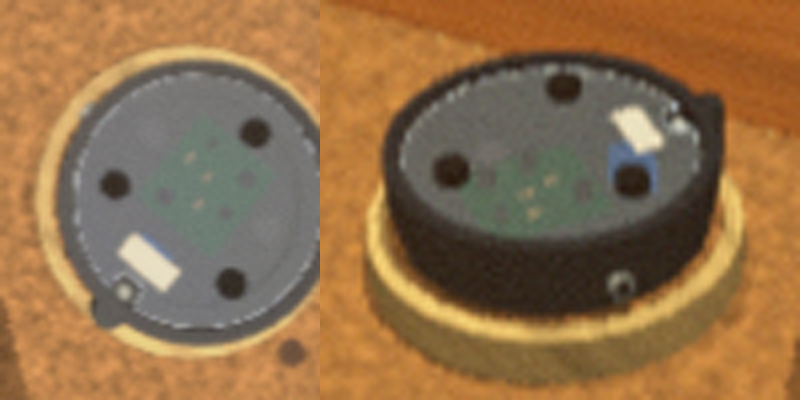

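The plate's top has gone from 78.1 to about 73.4 mm all round (73 expected), and the pin shows in the notch. A quick plane fit for tilt, and if it's level I'll hand in.

```bash
python3 -m pendant '[[0,0,0,0,0,0,0],[0,0,0,0,0,0,0]]'
python3 - <<'E'
from h import *
from rig import hand_in
b=snap('top');v,u=np.mgrid[195:295,225:345];px=np.c_[u.ravel(),v.ravel()].astype(float)
D=b['depth'][195:295,225:345].ravel();c,d=ray(b,px);P=c+d*D[:,None];q=P[:,:2]-[.5055,-.0886]
m=(np.hypot(*q.T)<.068)&(D>0)&(abs(P[:,2]-.0735)<.004)
k=np.linalg.lstsq(np.c_[q[m],np.ones(m.sum())],P[m,2],rcond=None)[0]
print(m.sum(),k*1000);tilt=np.hypot(*k[:2])*75
print('edge rise mm',tilt)
if tilt<.8 and abs(k[2]-.0733)<.001: print(hand_in())
E
```

```text
clock: 19.35
tcp_pos: [0.5902, 0.1993, 0.1925]
orientation: [3.141, 0.001, 0.82]
contact_force: [-0.3, 0.2, 0.7]
finger_gap: 0.0006
grasp_force: 0.0
2367 [ 0.87657704  1.28519655 73.40098621]
edge rise mm 0.11667545065554033
the job is handed in; nothing more can be done
None
```

The plate is turned with its notch over the locating pin and pressed home: its top sits at about 73.4 mm (73 expected), level to about 0.1 mm at the edge. I handed the job in at about 19.4 s; I didn't re-measure the other things on the mat, but the arm worked only at the shell and moved well above the rest.

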